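Index the pot four clicks and clip in the tool rest

ROBOT

A 6-joint arm with a two-finger parallel gripper is mounted at the origin on the work surface. World frame = base frame: x ahead of the robot, y to its left, z up, the work surface at z = 0. Lengths are in m, angles in rad, forces in N, time in s.
With the tool pointing down it reaches from about 0.425 to 0.95 m from the base axis. Payload 3.5 kg.
Tool frame: the origin (TCP) lies at the very end of the fingers, on their centre line; the grasp point (between the pads) lies 19 mm behind it (grip_depth is the distance from the TCP to the grasp point, in m); x points along the fingers, z is the direction in which the jaws open and shut, and the axes are right-handed (so a half turn about x gives the same grasp; the last joint's range is limited). The gripper opens to 85 mm and grips with 20 to 120 N. Pads are 22 mm wide; open, the fingers measure 114 mm over their backs; the gripper's body (76 mm by 85 mm) begins 54 mm behind the grasp point. The pads swing forward as they close: fully open they stand 13 mm farther back than shut.
Start: joints at [-1.5, 0.286, 1.577, -0, 1.279, -0.15], TCP at [0.148, -0.659, 0.231] pointing down, gripper open.
Joint ranges: [-2.77, 2.77], [-0.9, 2.22], [0.21, 2.48], [-1.53, 4.67], [0.24, 2.81], [-2.84, 2.84]. Speed limits (rad/s): [2.79, 2.79, 3.14, 3.14, 3.14, 3.14].

INTERFACE

Orientations are given as a unit quaternion [x, y, z, w].
In Python, from plant import get_state, read_camera, calibration, sign_off, recognise, grip_depth gives the robot as it stands. The module is installed in compiled form; this text tells all that it offers.
- The arm moves only by the tool servo_tool, never from a script. Its argument "deltas" is a list that holds one entry, the list of rows, each a list of 4 numbers: the shift along the world's x, y, z scaled (see below), then the turn about the world's z scaled (see below). In form: [[[tx, ty, tz, spin], ...]]. A call has exactly 5 rows; each row is the pose to reach, as a shift and turn from the pose commanded when the call began; what a row does not reach only later rows make up. The controller multiplies each number of a shift by 10 cm and each number of a turn by 90 degrees. A row lasts 1/10 s, in which the tool goes at most 50 mm and 8.59 degrees, less where a joint would pass 70% of its speed; a pose out of reach is approached as far as the arm can. A call with a number of a shift or a turn outside -1 to 1 is refused whole. A call with a gripper value outside its range is refused whole. "claw" is the gripper's target within -1 to 1 (fully open at 1, half-way at 0, shut at -1), set as the call begins (left out, the last holds). The fingers move at their own pace and stop on an object; "force" is the grip in N (left out, the last holds). Time passes only in rows, so rows that repeat a pose let the fingers close, or fill a call up. It gives the time, the measured TCP pose, the force and the opening at its end, in the units of the state.
- get_state(): the state, without advancing time (a new reading comes with each control period).
- read_camera(name): name is "side" or "top"; returns the picture (420x560x3 uint8, blue, green, red); there is no depth.
- calibration(name): a dict with "intrinsics" (3x3 intrinsics, pixels), "R" (3x3) and "t" (3): a world point X has camera coordinates R X + t. Camera axes: x right, y down, z forward; pixel columns grow to the right and rows downward; lengths in m; the calibration is good to about 2 mm. A picture is of the moment at which its call begins. calibration takes no time and is no camera call.
- sign_off(): hands the job in, once; it reports no verdict.
Trained networks look in the newest picture that a camera, given by its name, has taken for a name from the list of things; names that differ only in an ending like _2 or _b are one class to them, and where a whole thing is asked for, a point or a joint stands for the part that bears it (a point fixed in the world has none). Each returns a list of dicts, best first, with "p" (0 to 1); they miss things now and then, are a little off and sometimes report something else, mostly with a low value. They report only what shows in the picture. A call takes as long as a camera call. They do not tell look-alikes from the thing itself.
- recognise(camera, query): "at" ([x, y, z] in m, in world coordinates, good to about 4 mm: the middle of the surface that is visible of it).
The state is a dict: "time": time; "qpos": joint angles; "dq": joint speeds; "joint_efforts": joint torques, N m; "eef_pos": TCP position; "tcp_rot": TCP orientation; "contact_force": force on the tool from outside, world axes, zero at the start; "wrist_torque": the same for the moment, N m; "opening": opening from 0.0 (shut) to 1.0 (fully open).
Only numpy, scipy, OpenCV 4.12 (cv2) and the standard library are available. Lean on these libraries where they do the work, as an engineer would, in place of code of your own. Each camera call takes 0.05 s, during which the arm holds its last target. There are 200 camera calls.

TASK

Set the dividing stand up for the next carving: push its orange thumb lever exactly four notches counter-clockwise (seen from above) from where it stands, one click at a time with a short stop (about half a second) in every notch and no overshoot. Then take the brass tool rest from the wooden caddy, press it fully home in the stand's metal holder until it latches, tug it up lightly to check that it has caught (hold the tug for about half a second, and reseat it if it lifts free), press it fully home again and let go. Do not touch the clay pot, and leave everything else where it is.

Things in the scene. Friction and masses are not known exactly. Their poses are not given: they have to be found in the camera images.
- stand: The dividing stand, fixed: round dark base 242 mm across, 30 mm high, carrying a turning wooden wheel head (148 mm across, top at 56 mm) with the clay pot. Origin: on the wheel's vertical axis at table height; z up. Nine white notch ticks, 14 degrees apart, lie round its +x side (-56 to +56 degrees about the axis). The metal holder for the rest is on its -y side, 125 mm from the axis.
- axis (a point): Point on the wheel's vertical axis, 100 mm above the table (axes as the stand's).
- lever (a joint): Angle of wheel head, pot and thumb lever together, rad, growing counter-clockwise from above. Nine sprung notches at 0, 0.244, 0.489 ... 1.955 (14 degrees apart, 23 mm at the thumb post); it starts in one of the first four. About 3 to 6 N at the post moves it out of a notch; past the half-way bump it snaps into the next and stays there by itself.
- thumb (a point): The thumb lever's orange round upright post, 16 mm in diameter, from 54 to 118 mm above the table, on a flat steel arm 95 mm from the wheel axis (red pointer beyond it shows the notch). The point is on the post's centre line, 100 mm above the table. Between the post and the pot there are about 44 mm.
- pot: Fragile brown teapot body, fixed on the wheel head and turning with it: largest diameter 86 mm, from 56 to 122 mm above the table. Origin: centre of its foot. Not to be touched.
- seat (a point): Centre of the holder's pocket floor, 34 mm above the table; x along the pocket's width (43 mm), y across its thickness (19 mm), z up. The pocket is 36 mm deep, with 45-degree lead-in lips to 41 mm above its floor (about 68 x 40 mm outside over the lips).
- latch (a point): Middle of the pocket, 18 mm above its floor, level with two round spring noses that stand out 4.5 mm from its narrow (+x, -x) ends. The rest's lugs snap past them with a push of about 10 N; an unlatched rest stands about 17 mm too high. A latched one lifts about 3 mm before the noses stop it, and comes out at 10 to 17 N (tug with about 4 N); it may stay lifted until pressed down.
- rest: Brass T-shaped tool rest, 0.12 kg, 88 mm high, upright in one of the caddy's slots. Blade 32 mm wide (its x), 16 mm thick (its y); from 72 mm up a head 46 mm wide, 16 mm thick: grip it across the thickness. Steel lugs 8 mm above its underside make it 40 mm wide there. Origin: centre of underside. Home: underside on the pocket floor, x along the pocket's x, either way round.
- caddy: Fixed light-wood caddy, 178 mm long (its x), 34 mm wide, 43 mm high, with three slots in a row, 58 mm apart, each 52 mm long and 22 mm wide, floor 8 mm above the table. It stands to the left or the right of the stand. Origin: centre of its underside.
- blue_tray: Fixed shallow blue tray, 170 x 75 x 40 mm, on the side where the caddy is not. Origin: centre of its underside.
- spare_dark: Black spare, the same T-shape as the brass rest but without lugs, in another slot of the caddy. Leave it. Origin: centre of underside.
- spare_blue: Blue spare, the same T-shape without lugs, in another slot of the caddy. Leave it. Origin: centre of underside.
- brush_pot: Loose dark round pot 72 mm across with brushes, 140 mm high. Leave it. Origin: centre of underside.
- bowl: Loose white bowl, 90 mm across, 45 mm high. Leave it. Origin: centre of underside.
- jar: Loose white jar, 60 mm across, 80 mm high. Leave it. Origin: centre of underside.
- tin: Loose round wooden box, 64 mm across, 24 mm high. Leave it. Origin: centre of underside.
- mini_wheel: Loose small banding wheel, 110 mm across, 54 mm high. Leave it. Origin: centre of underside.
- clay_disc: Loose red clay disc, 80 mm across, 14 mm high. Leave it. Origin: centre of underside.
Mind the look-alikes: they are no part of the job. Of the things like the rest, leave any that is green, pink or turquoise; of the rest the larger one is meant.

How it is judged:
By the outcome, as a careful person would: the job done as asked, in the order asked, and still so for the second after the job is handed in, with the robot touching nothing.
It also fails if it takes over 70 s, if anything falls off the work surface, if the arm or the gripper's body presses on something with over 40 N, if the wrist force passes 120 N, or if a joint passes its speed limit or range.

## Working session

There is one attempt and no reset: what is moved stays moved. The work goes in short steps, Python scripts to look and compute and a tool call to move; the robot and the scene stay as the last step left them, time stands still between calls to the robot, and variables do not carry over. Pictures are saved under pics/ and viewed, about 8 in all and at most 12, crops included, and the job is handed in when it is done.

Besides the shell and the picture viewer there is one more tool, called in YAML: its name, and indented under it one key for each argument. servo_tool: Moves the arm, as the interface text tells. Its arguments: {"type":"object","properties":{"deltas":{"type":"array"},"claw":{"type":"number"},"force":{"type":"number"}},"required":["deltas"]}

```bash
mkdir -p pics
cat > h.py <<'E'
import numpy as np,cv2
from plant import *
def proj(cam,X):
    c=calibration(cam);p=np.array(c["R"])@np.array(X,float)+np.array(c["t"]).ravel();q=np.array(c["intrinsics"])@p
    return (q[:2]/q[2])
def unproj(cam,uv,z):
    c=calibration(cam);R=np.array(c["R"]);t=np.array(c["t"]).ravel()
    d=R.T@np.linalg.inv(np.array(c["intrinsics"]))@np.array([uv[0],uv[1],1.]);o=-R.T@t
    return o+d*(z-o[2])/d[2]
E
python3 - <<'E'
from h import *
for c in("top","side"):
    cv2.imwrite(f"pics/{c}0.png",read_camera(c)); k=calibration(c); print(c,-np.array(k["R"]).T@np.array(k["t"]).ravel(),k["intrinsics"][0])
    for q in["stand","thumb","pot","seat","rest","caddy","spare_dark","spare_blue","blue_tray"]:
        print(q,[(np.round(d["at"],3).tolist(),round(d["p"],2)) for d in recognise(c,q)[:3]])
print(get_state())
E
```

```text
top [ 0.39040158 -0.03705761  0.98474193] [388.17606081   0.         283.90389297]
stand [([0.501, -0.034, 0.029], 0.84)]
thumb [([0.498, -0.027, 0.055], 0.67)]
pot [([0.497, -0.025, 0.111], 0.65)]
seat [([0.668, -0.173, 0.016], 0.73), ([0.5, -0.029, 0.032], 0.67)]
rest [([0.63, -0.363, 0.074], 0.84), ([0.643, -0.274, 0.079], 0.59), ([0.534, -0.422, 0.054], 0.56)]
caddy [([0.474, -0.324, 0.035], 0.79), ([0.457, 0.341, 0.017], 0.35)]
spare_dark [([0.493, -0.33, 0.091], 0.66), ([0.458, 0.339, 0.02], 0.38)]
spare_blue [([0.426, -0.315, 0.097], 0.73)]
blue_tray [([0.456, 0.341, 0.017], 0.89)]
side [ 0.53052369 -1.06928156  1.1920034 ] [532.61058465   0.         274.01531245]
stand [([0.509, -0.068, 0.03], 0.93), ([0.674, -0.182, 0.02], 0.46), ([0.612, 0.258, 0.026], 0.18)]
thumb [([0.508, -0.049, 0.057], 0.9), ([0.507, -0.062, 0.033], 0.54)]
pot [([0.507, -0.065, 0.034], 0.66)]
seat [([0.511, -0.06, 0.033], 0.91)]
rest [([0.542, -0.352, 0.086], 0.81), ([0.535, -0.431, 0.052], 0.71), ([0.545, -0.257, 0.044], 0.7)]
caddy [([0.49, -0.35, 0.032], 0.74)]
spare_dark [([0.491, -0.34, 0.083], 0.
[... 183 characters left out ...]
), ([0.506, -0.045, 0.114], 0.18)]
{'time': 1.0, 'qpos': array([-1.50000720e+00,  2.86263576e-01,  1.57672854e+00, -6.11249386e-06,
        1.27857207e+00, -1.49988592e-01]), 'dq': array([-0.00072569, -0.00051595,  0.0001167 , -0.00049377,  0.00144819,
        0.00015447]), 'joint_efforts': array([ 1.89330167e-04, -4.05972183e+01, -2.92948437e+01, -1.53701349e-04,
        5.44546110e-04,  4.52887178e-06]), 'eef_pos': array([ 0.14785083, -0.65858876,  0.2313337 ]), 'tcp_rot': array([ 0.44186498,  0.55203415, -0.44188258,  0.55204477]), 'contact_force': array([-0.10383375, -0.25631615, -1.15865859]), 'wrist_torque': array([ 0.02009364, -0.01623626,  0.01478411]), 'opening': 0.9969864541826652}
```

View pics/top0.png

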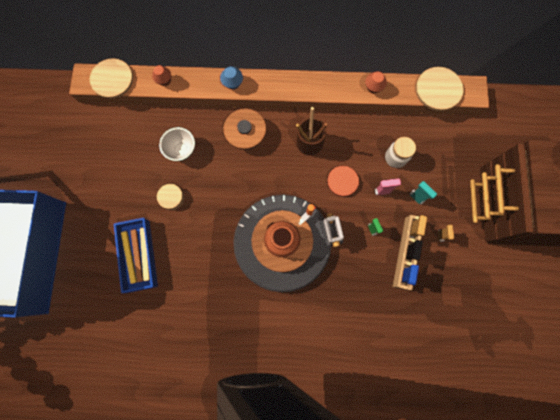

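View pics/side0.png

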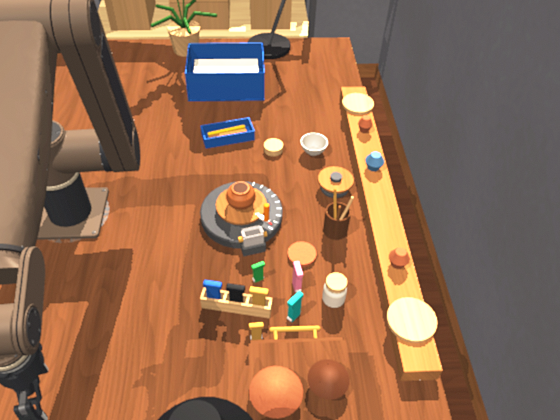

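The top view (+x up, −y right) shows the stand at about (283,240) px, its holder at (333,230) and the lever tip near (310,210). The caddy is at (410,250), with the brass rest at its upper end and a small yellow look-alike at (447,233). I'll zoom in.

Run:
```python
from h import *
a=cv2.imread("pics/top0.png")[175:305,225:425];b=cv2.imread("pics/side0.png")[170:350,190:350]
cv2.imwrite("pics/z1.png",cv2.resize(a,None,fx=4,fy=4,interpolation=3))
cv2.imwrite("pics/z2.png",cv2.resize(b,None,fx=3.3,fy=3.3,interpolation=3))
```

```text
(no output)
```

View pics/z1.png

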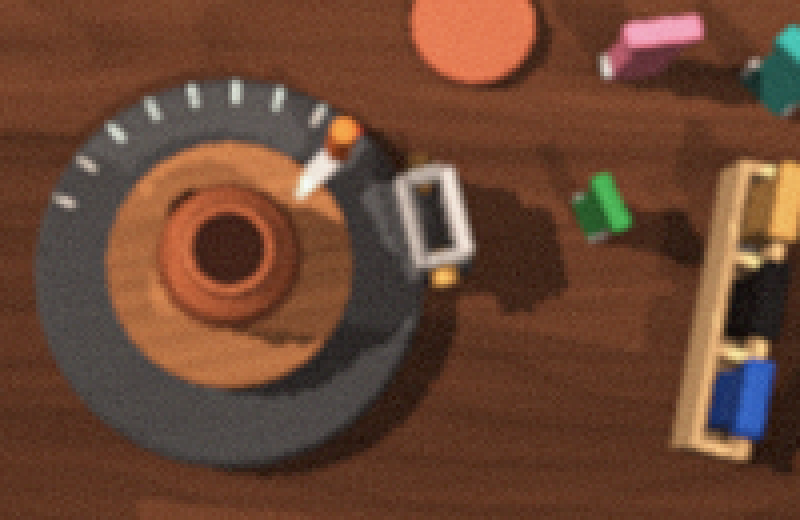

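View pics/z2.png

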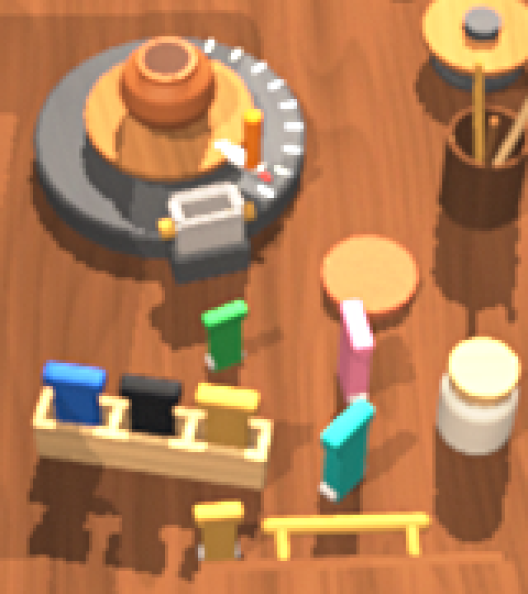

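Run:
```python
from h import *
from scipy.optimize import least_squares
z1=lambda u,v:((u+.5)/4-.5+225,(v+.5)/4-.5+175)
z2=lambda u,v:((u+.5)/3.3-.5+190,(v+.5)/3.3-.5+170)
T=[(64,201),(87,163),(116,132),(152,110),(194,96),(235,92),(278,98),(318,115)]
P=np.array([unproj("top",z1(*t),.030)[:2] for t in T]); a=np.radians(56-14*np.arange(8))
f=lambda p:(np.c_[p[0]+p[2]*np.cos(a+p[3]),p[1]+p[2]*np.sin(a+p[3])]-P).ravel()
s=least_squares(f,[.5,-.03,.11,0]);print("stand",s.x,"yawdeg",np.degrees(s.x[3]),"rms",np.sqrt((s.fun**2).mean()))
B=np.array([unproj("top",z1(*t),.03)[:2] for t in[(36,270),(228,80),(235,467),(100,410),(380,390)]])
g=lambda p:np.hypot(*(B-p[:2]).T)-.121
s2=least_squares(g,[.5,-.03]);print("base",s2.x,s2.fun)
c=s.x[:2];ya=s.x[3]
for n,q in(("post top",unproj("top",z1(344,130),.118)),("post side",unproj("side",z2(253,116),.118)),("pointer side",unproj("side",z2(265,178),.03)),("pointer top",unproj("top",z1(344,140),.03)),("rim top",unproj("top",z1(432,218),.075)),("rim side",unproj("side",z2(206,205),.075)),
 ("rest head",unproj("top",z1(790,200),.096))):
    d=q[:2]-c;print(n,q,"r",np.hypot(*d),"deg rel",np.degrees(np.arctan2(d[1],d[0])-ya))
for uv in[(197,388),(259,395),(228,390)]:print("rest head top front edge side",unproj("side",z2(*uv),.096))
for n,uv in(("blue",(45,368)),("blue",(105,373)),("blk",(122,380)),("blk",(180,385))):print(n,unproj("side",z2(*uv),.096))
for uv in((735,165),(800,165),(675,443),(750,455)):print("caddy top",unproj("top",z1(*uv),.043))
```

```text
stand [ 0.50365951 -0.02431411  0.11088833  0.2456717 ] yawdeg 14.075951307940871 rms 0.0002960045945620953
base [ 0.50491204 -0.02531241] [-0.00055076 -0.00353998  0.00046248 -0.00264943 -0.0031399 ]
post top [ 0.57378631 -0.08781962  0.118     ] r 0.09460823785362554 deg rel -56.239347820148964
post side [ 0.57374038 -0.08924772  0.118     ] r 0.09553901014803184 deg rel -56.89267703395254
pointer side [ 0.58504736 -0.08205186  0.03      ] r 0.09978792799252782 deg rel -49.42840664195392
pointer top [ 0.58599867 -0.0931055   0.03      ] r 0.10729395850507191 deg rel -53.953489573987504
rim top [ 0.53154012 -0.14339526  0.075     ] r 0.12230146733694418 deg rel -90.89858073200787
rim side [ 0.53326123 -0.14788945  0.075     ] r 0.1270713468148091 deg rel -90.60493078056219
rest head [ 0.54594363 -0.3476173   0.096     ] r 0.3260565964432765 deg rel -96.62465414120526
rest head top front edge side [ 0.52337054 -0.34014952  0.096     ]
rest head top front edge side [ 0.56895172 -0.34783657  0.096     ]
rest head top front edge side [ 0.54622388 -0.34268478  0.096     ]
blue [ 0.41056766 -0.31861032  0.096     ]
blue [ 0.45523947 -0.3245782   0.096     ]
blk [ 0.46793984 -0.33121399  0.096     ]
blk [ 0.51084149 -0.3370848   0.096     ]
caddy top [ 0.57590071 -0.3332217   0.043     ]
caddy top [ 0.57727655 -0.37316017  0.043     ]
caddy top [ 0.40679615 -0.29221436  0.043     ]
caddy top [ 0.40139445 -0.33635441  0.043     ]
```

Run:
```python
from h import *
from scipy.spatial.transform import Rotation as R
M=R.from_quat(get_state()["tcp_rot"]).as_matrix();print(M.round(3)); print(np.degrees(np.arctan2(M[1,2],M[0,2])),grip_depth if not callable(grip_depth) else grip_depth())
c=np.array([.5037,-.0245])
for k in range(5):
    a=np.radians(14.1-56+14*k);print(k,(c+.095*np.array([np.cos(a),np.sin(a)])).round(4))
    for f in(.25,.5,.75):
        b=a+np.radians(14*f);print('   ',(.095*np.array([np.cos(b)-np.cos(a),np.sin(b)-np.sin(a)])*1000).round(1))
a=np.radians(14.1-90);print("seat",c+.125*np.array([np.cos(a),np.sin(a)]))
```

```text
[[-0.     0.976  0.219]
 [-0.     0.219 -0.976]
 [-1.    -0.     0.   ]]
-77.35026735835534 0.0187
0 [ 0.5744 -0.0879]
    [3.7 4.4]
    [7.2 9.1]
    [10.4 13.9]
1 [ 0.5877 -0.069 ]
    [2.6 5.2]
    [ 4.8 10.6]
    [ 6.7 16. ]
2 [ 0.5959 -0.0473]
    [1.2 5.7]
    [ 2.1 11.4]
    [ 2.6 17.2]
3 [ 0.5987 -0.0243]
    [-0.2  5.8]
    [-0.7 11.6]
    [-1.6 17.3]
4 [ 0.5958 -0.0014]
    [-1.6  5.6]
    [-3.5 11.1]
    [-5.8 16.4]
seat [ 0.53415188 -0.145734  ]
```

servo_tool:
  deltas:
    - [[0.142, 0.19, 0, -0.02], [0.284, 0.38, 0, -0.04], [0.426, 0.57, 0, -0.06], [0.568, 0.76, 0, -0.08], [0.71, 0.95, 0, -0.101]]
  claw: -0.1
  force: 20

```text
time: 1.5
eef_pos: [0.2193, -0.5628, 0.2314]
tcp_rot: [0.485, 0.515, -0.485, 0.515]
contact_force: [-0.2, -0.6, -0.4]
opening: 0.447
```

servo_tool:
  deltas:
    - [[0.142, 0.19, 0, -0.02], [0.284, 0.38, 0, -0.04], [0.426, 0.57, 0, -0.06], [0.568, 0.76, 0, -0.08], [0.71, 0.95, 0, -0.101]]

```text
time: 2.0
eef_pos: [0.2904, -0.4678, 0.2315]
tcp_rot: [-0.524, -0.475, 0.524, -0.475]
contact_force: [-0.4, -0.2, 0.4]
opening: 0.45
```

servo_tool:
  deltas:
    - [[0.142, 0.19, 0, -0.02], [0.284, 0.38, 0, -0.04], [0.426, 0.57, 0, -0.06], [0.568, 0.76, 0, -0.08], [0.71, 0.95, 0, -0.101]]

```text
time: 2.5
eef_pos: [0.3614, -0.3728, 0.2315]
tcp_rot: [-0.56, -0.432, 0.56, -0.432]
contact_force: [0.2, -0.2, 0.7]
opening: 0.453
```

servo_tool:
  deltas:
    - [[0.142, 0.19, 0, -0.02], [0.284, 0.38, 0, -0.04], [0.426, 0.57, 0, -0.06], [0.568, 0.76, 0, -0.08], [0.71, 0.95, 0, -0.101]]

```text
time: 3.0
eef_pos: [0.4324, -0.2778, 0.2316]
tcp_rot: [0.592, 0.386, -0.592, 0.386]
contact_force: [0.2, -0.3, 0.0]
opening: 0.448
```

servo_tool:
  deltas:
    - [[0.142, 0.19, 0, -0.02], [0.284, 0.38, 0, -0.04], [0.426, 0.57, 0, -0.06], [0.568, 0.76, 0, -0.08], [0.71, 0.95, 0, -0.101]]

```text
time: 3.5
eef_pos: [0.5034, -0.1827, 0.2315]
tcp_rot: [0.621, 0.338, -0.621, 0.338]
contact_force: [0.3, -0.0, 0.0]
opening: 0.447
```

servo_tool:
  deltas:
    - [[0.142, 0.19, 0, -0.02], [0.284, 0.38, 0, -0.04], [0.426, 0.57, 0, -0.06], [0.568, 0.76, 0, -0.08], [0.71, 0.95, 0, -0.101]]

```text
time: 4.0
eef_pos: [0.5744, -0.0877, 0.2315]
tcp_rot: [0.646, 0.288, -0.646, 0.288]
contact_force: [-0.2, -0.7, 0.1]
opening: 0.447
```

servo_tool:
  deltas:
    - [[0, 0, -0.2, 0], [0, 0, -0.4, 0], [0, 0, -0.6, 0], [0, 0, -0.8, 0], [0, 0, -0.9, 0]]

```text
time: 4.5
eef_pos: [0.5728, -0.0882, 0.1393]
tcp_rot: [-0.645, -0.289, 0.646, -0.288]
contact_force: [0.0, -0.4, 0.1]
opening: 0.451
```

servo_tool:
  deltas:
    - [[0, 0, -0.12, 0], [0, 0, -0.24, 0], [0, 0, -0.36, 0], [0, 0, -0.48, 0], [0, 0, -0.565, 0]]

```text
time: 5.0
eef_pos: [0.5735, -0.0885, 0.0836]
tcp_rot: [-0.645, -0.288, 0.646, -0.288]
contact_force: [-0.4, -0.6, -0.0]
opening: 0.448
```

servo_tool:
  deltas:
    - [[0, 0, 0, 0], [0, 0, 0, 0], [0, 0, 0, 0], [0, 0, 0, 0], [0, 0, 0, 0]]
  claw: -0.48

```text
time: 5.5
eef_pos: [0.5742, -0.0887, 0.0854]
tcp_rot: [0.646, 0.288, -0.645, 0.289]
contact_force: [0.5, -0.9, 0.5]
opening: 0.268
```

Run:
```python
from h import *
s=get_state();print(s["contact_force"],s["eef_pos"],s["opening"])
a=cv2.resize(read_camera("side")[170:290,190:330],None,fx=4,fy=4,interpolation=3);cv2.imwrite("pics/s1.png",a)
```

```text
[ 0.5372871  -0.90578074  0.50141976] [ 0.57420358 -0.08870516  0.08541703] 0.26757776081711826
```

View pics/s1.png

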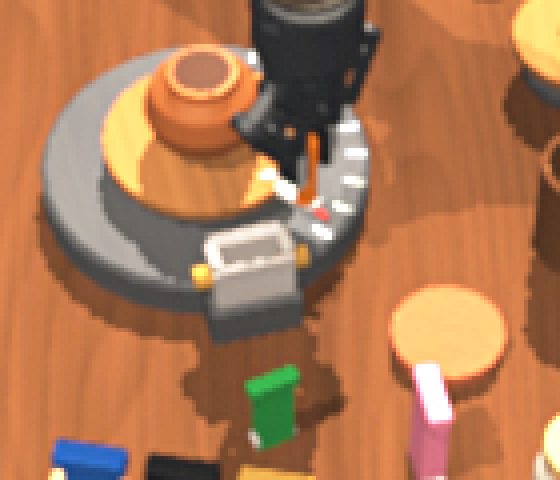

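The fingers straddle the orange post at about (312,165) px, clear of the pot. The red pointer is at the first tick. Next is the first click.

servo_tool:
  deltas:
    - [[0.037, 0.044, 0, 0.039], [0.072, 0.091, 0, 0.078], [0.104, 0.139, 0, 0.117], [0.133, 0.189, 0, 0.156], [0.133, 0.189, 0, 0.156]]

```text
time: 6.05
eef_pos: [0.5874, -0.0694, 0.0851]
tcp_rot: [0.606, 0.365, -0.605, 0.365]
contact_force: [0.0, 0.3, 0.2]
opening: 0.257
```

servo_tool:
  deltas:
    - [[0, 0, 0, 0], [0, 0, 0, 0], [0, 0, 0, 0], [0, 0, 0, 0], [0, 0, 0, 0]]

```text
time: 6.55
eef_pos: [0.5871, -0.0698, 0.0848]
tcp_rot: [0.606, 0.365, -0.606, 0.365]
contact_force: [-1.1, 0.6, 0.7]
opening: 0.257
```

Run:
```python
from h import *
s=get_state();print(s["time"],s["contact_force"],s["eef_pos"],s["opening"])
a=cv2.resize(read_camera("side")[170:290,190:330],None,fx=4,fy=4,interpolation=3);cv2.imwrite("pics/s2.png",a)
```

```text
6.55 [-1.0789686   0.56939358  0.7369379 ] [ 0.58711875 -0.06977149  0.08482829] 0.2565268598797712
```

View pics/s2.png

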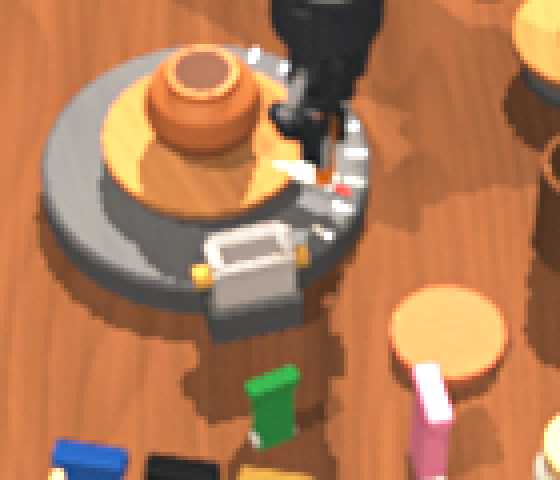

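The red pointer has moved from (320,214) to (342,190), now at the second tick with the same offset as before. That is one clean click, so I'll go on with the next three.

servo_tool:
  deltas:
    - [[0.026, 0.052, 0, 0.039], [0.048, 0.106, 0, 0.078], [0.067, 0.16, 0, 0.117], [0.082, 0.217, 0, 0.156], [0.082, 0.217, 0, 0.156]]

```text
time: 7.1
eef_pos: [0.5954, -0.0477, 0.0848]
tcp_rot: [0.556, 0.436, -0.556, 0.436]
contact_force: [-0.8, -0.8, -0.7]
opening: 0.259
```

servo_tool:
  deltas:
    - [[0, 0, 0, 0], [0, 0, 0, 0], [0, 0, 0, 0], [0, 0, 0, 0], [0, 0, 0, 0]]

```text
time: 7.6
eef_pos: [0.5953, -0.0481, 0.0848]
tcp_rot: [0.557, 0.436, -0.557, 0.436]
contact_force: [-0.3, 0.3, -0.3]
opening: 0.26
```

servo_tool:
  deltas:
    - [[0.012, 0.057, 0, 0.039], [0.021, 0.114, 0, 0.078], [0.026, 0.172, 0, 0.117], [0.028, 0.23, 0, 0.156], [0.028, 0.23, 0, 0.156]]

```text
time: 8.1
eef_pos: [0.5981, -0.0247, 0.0848]
tcp_rot: [0.499, 0.501, -0.499, 0.501]
contact_force: [-0.4, 0.5, 0.1]
opening: 0.259
```

servo_tool:
  deltas:
    - [[0, 0, 0, 0], [0, 0, 0, 0], [0, 0, 0, 0], [0, 0, 0, 0], [0, 0, 0, 0]]

```text
time: 8.6
eef_pos: [0.5982, -0.0251, 0.0848]
tcp_rot: [0.499, 0.501, -0.499, 0.501]
contact_force: [0.1, -0.3, 0.8]
opening: 0.261
```

servo_tool:
  deltas:
    - [[-0.002, 0.058, 0, 0.039], [-0.007, 0.116, 0, 0.078], [-0.016, 0.173, 0, 0.117], [-0.029, 0.229, 0, 0.156], [-0.029, 0.229, 0, 0.156]]

```text
time: 9.1
eef_pos: [0.5951, -0.0018, 0.0848]
tcp_rot: [0.434, 0.558, -0.434, 0.558]
contact_force: [-0.4, -0.1, -1.0]
opening: 0.26
```

servo_tool:
  deltas:
    - [[0, 0, 0, 0], [0, 0, 0, 0], [0, 0, 0, 0], [0, 0, 0, 0], [0, 0, 0, 0]]

```text
time: 9.6
eef_pos: [0.5953, -0.0022, 0.0848]
tcp_rot: [0.434, 0.558, -0.434, 0.558]
contact_force: [-0.7, -1.5, 0.2]
opening: 0.262
```

servo_tool:
  deltas:
    - [[0, 0, 0, 0], [0, 0, 0.1, 0], [0, 0, 0.35, 0], [0, 0, 0.65, 0], [0, 0, 0.95, 0]]
  claw: -0.1

```text
time: 10.1
eef_pos: [0.5951, -0.002, 0.1814]
tcp_rot: [0.434, 0.558, -0.434, 0.558]
contact_force: [0.3, 0.2, 0.3]
opening: 0.449
```

Run:
```python
from h import *
a=cv2.imread("pics/top0.png")[205:300,385:460];b=cv2.imread("pics/side0.png")[280:325,195:285];s=read_camera("side")[170:260,190:300]
im=np.zeros((595,800,3),np.uint8)
A=cv2.resize(a,None,fx=5,fy=5,interpolation=3);B=cv2.resize(b,None,fx=4.5,fy=4.5,interpolation=3);S=cv2.resize(s,None,fx=3.8,fy=3.8,interpolation=3)
im[:475,:375]=A;im[:B.shape[0],380:380+B.shape[1]]=B;im[220:220+S.shape[0],380:380+S.shape[1]]=S
cv2.imwrite("pics/c1.png",im)
```

```text
(no output)
```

View pics/c1.png

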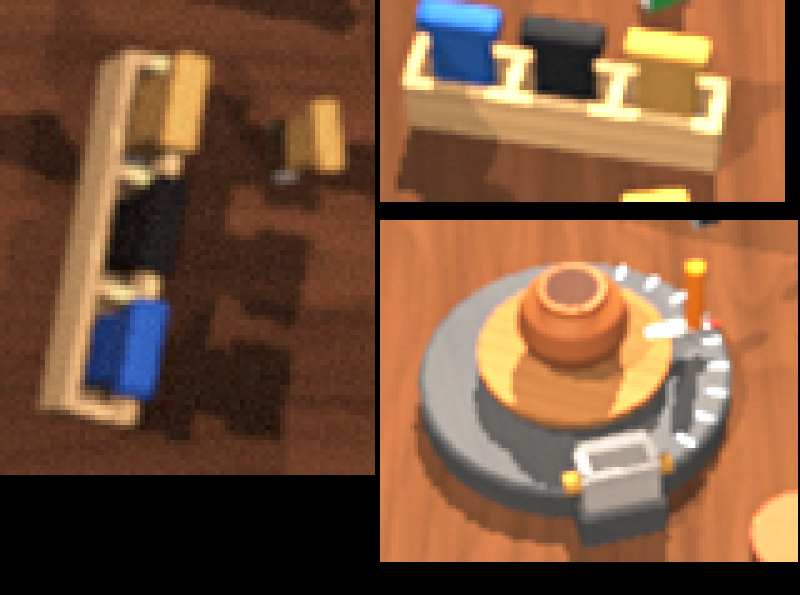

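The lower-right view shows the pointer at the fifth tick (712,340), so the lever is exactly four notches on. The brass rest's head is centred at about (188,102) in the top crop and (668,42) in the side crop.

Run:
```python
from h import *
t=lambda u,v:((u+.5)/5-.5+385,(v+.5)/5-.5+205)
s=lambda u,v:((u-380+.5)/4.5-.5+195,(v+.5)/4.5-.5+280)
for n,c in(("top",[(175,52),(212,56),(203,153),(163,148)]),("side",[(627,28),(712,33),(710,58),(622,50)])):
    P=np.array([unproj(n,(t if n=="top" else s)(*q),.096)[:2] for q in c]);print(n,P.round(4),P.mean(0))
P=np.array([unproj("top",t(*q),.043)[:2] for q in((140,50),(92,410),(160,420),(40,410),(107,50))]);print(P.round(4))
d=P[4]-P[3];print(np.degrees(np.arctan2(d[1],d[0])))
```

```text
top [[ 0.5684 -0.3427]
 [ 0.5671 -0.3598]
 [ 0.5215 -0.3537]
 [ 0.5232 -0.3354]] [ 0.54507848 -0.3478808 ]
side [[ 0.5238 -0.3361]
 [ 0.5698 -0.3409]
 [ 0.5681 -0.3568]
 [ 0.5209 -0.3501]] [ 0.54566774 -0.346004  ]
[[ 0.5795 -0.3437]
 [ 0.4048 -0.3149]
 [ 0.4012 -0.3469]
 [ 0.4039 -0.2903]
 [ 0.5789 -0.3275]]
-11.991478951108023
```

servo_tool:
  deltas:
    - [[-0.025, -0.17, 0.05, -0.013], [-0.05, -0.34, 0.1, -0.026], [-0.075, -0.51, 0.1, -0.039], [-0.1, -0.69, 0.1, -0.052], [-0.125, -0.86, 0.1, -0.0655]]
  claw: 0.18

```text
time: 10.65
eef_pos: [0.5816, -0.0901, 0.1883]
tcp_rot: [0.463, 0.535, -0.463, 0.534]
contact_force: [0.7, 0.0, 0.6]
opening: 0.588
```

servo_tool:
  deltas:
    - [[-0.025, -0.17, 0, -0.013], [-0.05, -0.34, 0, -0.026], [-0.075, -0.51, 0, -0.039], [-0.1, -0.69, 0, -0.052], [-0.125, -0.86, 0, -0.0655]]

```text
time: 11.15
eef_pos: [0.57, -0.1756, 0.1898]
tcp_rot: [0.49, 0.51, -0.49, 0.51]
contact_force: [-0.7, -0.1, 0.1]
opening: 0.594
```

servo_tool:
  deltas:
    - [[-0.025, -0.17, 0, -0.013], [-0.05, -0.34, 0, -0.026], [-0.075, -0.51, 0, -0.039], [-0.1, -0.69, 0, -0.052], [-0.125, -0.86, 0, -0.0655]]

```text
time: 11.65
eef_pos: [0.5575, -0.2616, 0.1898]
tcp_rot: [-0.515, -0.484, 0.515, -0.484]
contact_force: [-0.1, -0.6, 0.1]
opening: 0.59
```

servo_tool:
  deltas:
    - [[-0.025, -0.2, 0, -0.013], [-0.05, -0.4, 0, -0.026], [-0.075, -0.6, 0, -0.039], [-0.1, -0.8, 0, -0.052], [-0.125, -0.87, 0, -0.0655]]

```text
time: 12.15
eef_pos: [0.5448, -0.3496, 0.1898]
tcp_rot: [-0.54, -0.457, 0.54, -0.457]
contact_force: [-0.0, -0.4, 1.0]
opening: 0.591
```

Run:
```python
from h import *
from scipy.spatial.transform import Rotation as R
s=get_state();M=R.from_quat(s["tcp_rot"]).as_matrix();print(s["eef_pos"],np.degrees(np.arctan2(M[1,2],M[0,2])),s["qpos"][5])
```

```text
[ 0.54484092 -0.34960738  0.1897757 ] -99.50874711245383 1.0100021365729592
```

servo_tool:
  deltas:
    - [[0, 0, -0.2, 0], [0, 0, -0.4, 0], [0, 0, -0.6, 0], [0, 0, -0.8, 0], [0, 0, -0.9, 0]]

```text
time: 12.65
eef_pos: [0.5443, -0.3462, 0.0975]
tcp_rot: [-0.539, -0.459, 0.539, -0.456]
contact_force: [-0.2, 0.2, 0.2]
opening: 0.586
```

servo_tool:
  deltas:
    - [[0, 0, -0.12, 0], [0, 0, -0.24, 0], [0, 0, -0.36, 0], [0, 0, -0.36, 0], [0, 0, -0.36, 0]]

```text
time: 13.15
eef_pos: [0.5453, -0.3471, 0.0637]
tcp_rot: [-0.539, -0.458, 0.539, -0.458]
contact_force: [0.4, -0.5, 0.0]
opening: 0.587
```

servo_tool:
  deltas:
    - [[0, 0, 0, 0], [0, 0, 0, 0], [0, 0, 0, 0], [0, 0, 0, 0], [0, 0, 0, 0]]
  claw: -1
  force: 60

```text
time: 13.65
eef_pos: [0.5458, -0.3475, 0.0648]
tcp_rot: [0.539, 0.457, -0.539, 0.458]
contact_force: [1.2, -0.6, 3.4]
opening: 0.181
```

servo_tool:
  deltas:
    - [[0, 0, 0.1, 0], [0, 0, 0.3, 0], [0, 0, 0.55, 0], [0, 0, 0.8, 0], [0, 0, 1, 0]]

```text
time: 14.15
eef_pos: [0.5451, -0.347, 0.1652]
tcp_rot: [-0.539, -0.458, 0.539, -0.458]
contact_force: [-0.2, 0.4, -1.0]
opening: 0.173
```

servo_tool:
  deltas:
    - [[0, 0, 0.05, 0], [0, 0, 0.1, 0], [0, 0, 0.1, 0], [0, 0, 0.1, 0], [0, 0, 0.1, 0]]

```text
time: 14.65
eef_pos: [0.5447, -0.3466, 0.1722]
tcp_rot: [-0.539, -0.459, 0.539, -0.457]
contact_force: [0.1, -1.0, -1.2]
opening: 0.176
```

Run:
```python
from h import *
s=get_state();print(s["time"],s["contact_force"],s["eef_pos"],s["opening"],proj("side",s["eef_pos"]))
a=cv2.resize(read_camera("side")[190:330,190:330],None,fx=4.2,fy=4.2,interpolation=3);cv2.imwrite("pics/s3.png",a)
```

```text
14.65 [ 0.13564212 -1.0137217  -1.19628093] [ 0.54466085 -0.34660349  0.17221674] 0.17557532700492287 [258.00624739 270.96220383]
```

View pics/s3.png

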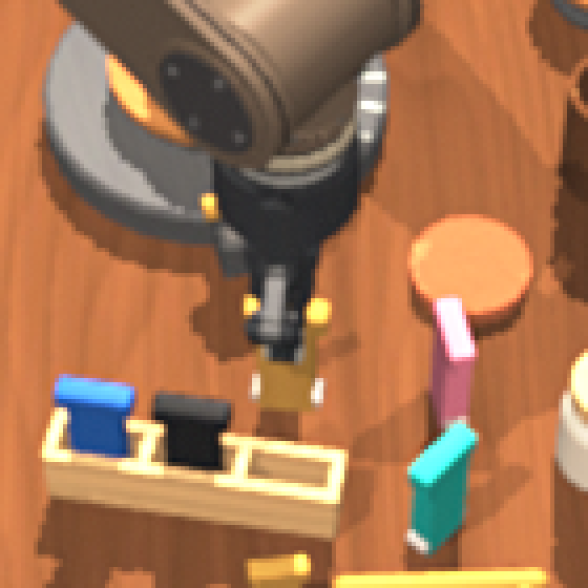

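The brass rest is held level and centred, with its lugs at (255,390) and (320,390). The other two are still in the caddy. I'll move over the holder.

servo_tool:
  deltas:
    - [[-0.008, 0.12, 0, 0.017], [-0.015, 0.26, 0, 0.034], [-0.022, 0.4, 0, 0.051], [-0.03, 0.54, 0, 0.068], [-0.037, 0.67, 0, 0.0873]]

```text
time: 15.2
eef_pos: [0.5415, -0.2783, 0.1739]
tcp_rot: [0.506, 0.494, -0.505, 0.494]
contact_force: [0.4, -0.4, -1.8]
opening: 0.177
```

servo_tool:
  deltas:
    - [[-0.008, 0.13, 0, 0.017], [-0.015, 0.27, 0, 0.034], [-0.022, 0.4, 0, 0.051], [-0.03, 0.54, 0, 0.068], [-0.037, 0.67, 0, 0.0873]]

```text
time: 15.7
eef_pos: [0.5378, -0.2119, 0.1738]
tcp_rot: [0.471, 0.528, -0.471, 0.528]
contact_force: [-0.7, 0.7, -1.2]
opening: 0.18
```

servo_tool:
  deltas:
    - [[-0.01, 0.18, 0, 0.025], [-0.02, 0.36, 0, 0.05], [-0.03, 0.54, 0, 0.07], [-0.036, 0.67, 0, 0.0873], [-0.036, 0.67, 0, 0.0873]]

```text
time: 16.2
eef_pos: [0.5341, -0.1441, 0.1738]
tcp_rot: [0.433, 0.559, -0.433, 0.559]
contact_force: [0.3, 0.4, -1.5]
opening: 0.179
```

servo_tool:
  deltas:
    - [[0, 0, -0.07, 0], [0, 0, -0.14, 0], [0, 0, -0.2, 0], [0, 0, -0.25, 0], [0, 0, -0.25, 0]]

```text
time: 16.7
eef_pos: [0.5335, -0.1462, 0.1473]
tcp_rot: [0.434, 0.559, -0.434, 0.557]
contact_force: [-1.0, -0.7, -2.1]
opening: 0.173
```

Run:
```python
from h import *
from scipy.spatial.transform import Rotation as R
s=get_state();M=R.from_quat(s["tcp_rot"]).as_matrix();print(s["time"],s["contact_force"],s["eef_pos"],np.degrees(np.arctan2(M[1,2],M[0,2])))
print([(q,(np.array(proj("side",q))-[190,165]+.5)*5-.5) for q in([.5338,-.1458,.075],)])
a=cv2.resize(read_camera("side")[165:265,190:320],None,fx=5,fy=5,interpolation=3);cv2.imwrite("pics/s4.png",a)
z=lambda u,v:((u+.5)/4-.5+225,(v+.5)/4-.5+175)
print(np.mean([unproj("top",z(*q),.075) for q in((395,170),(460,165),(474,255),(415,268))],0))
```

```text
16.7 [-0.97919147 -0.7465892  -2.05650184] [ 0.53349974 -0.14618841  0.14731502] -75.77945648950308
[([0.5338, -0.1458, 0.075], array([313.30121764, 332.86916547]))]
[ 0.53389507 -0.14571507  0.075     ]
```

View pics/s4.png

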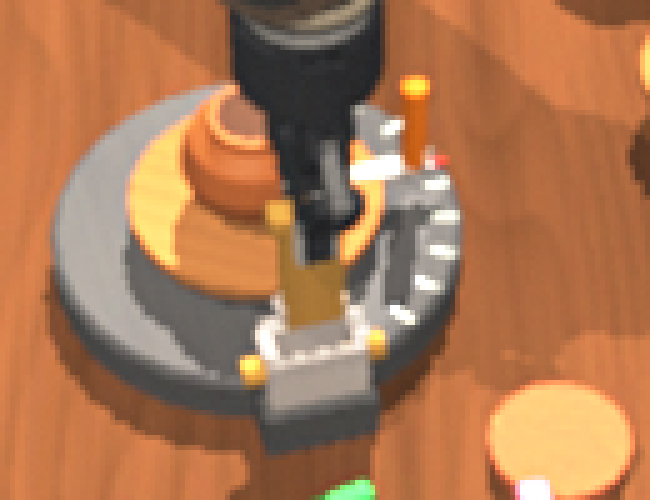

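The rest hangs square over the pocket: its underside is at (315,320), and the pocket rim is centred near (313,335).

servo_tool:
  deltas:
    - [[0, 0, -0.07, 0], [0, 0, -0.14, 0], [0, 0, -0.21, 0], [0, 0, -0.28, 0], [0, 0, -0.35, 0]]

```text
time: 17.25
eef_pos: [0.5341, -0.146, 0.113]
tcp_rot: [0.434, 0.558, -0.434, 0.558]
contact_force: [-0.1, 0.0, -2.0]
opening: 0.178
```

servo_tool:
  deltas:
    - [[0, 0, -0.02, 0], [0, 0, -0.02, 0], [0, 0, -0.02, 0], [0, 0, -0.02, 0], [0, 0, -0.02, 0]]

```text
time: 17.75
eef_pos: [0.5345, -0.1462, 0.1123]
tcp_rot: [0.434, 0.558, -0.434, 0.559]
contact_force: [0.4, -0.2, -0.2]
opening: 0.18
```

servo_tool:
  deltas:
    - [[0, 0, -0.03, 0], [0, 0, -0.06, 0], [0, 0, -0.09, 0], [0, 0, -0.12, 0], [0, 0, -0.12, 0]]

```text
time: 18.25
eef_pos: [0.5347, -0.1472, 0.1008]
tcp_rot: [0.433, 0.557, -0.434, 0.559]
contact_force: [-0.6, -2.8, 0.2]
opening: 0.18
```

servo_tool:
  deltas:
    - [[0, 0, -0.02, 0], [0, 0, -0.04, 0], [0, 0, -0.06, 0], [0, 0, -0.08, 0], [0, 0, -0.08, 0]]

```text
time: 18.75
eef_pos: [0.5341, -0.1456, 0.0912]
tcp_rot: [0.434, 0.559, -0.434, 0.558]
contact_force: [-0.4, 0.1, -1.2]
opening: 0.18
```

servo_tool:
  deltas:
    - [[0, 0, -0.01, 0], [0, 0, -0.02, 0], [0, 0, -0.03, 0], [0, 0, -0.03, 0], [0, 0, -0.03, 0]]

```text
time: 19.25
eef_pos: [0.5346, -0.146, 0.0908]
tcp_rot: [0.434, 0.558, -0.434, 0.558]
contact_force: [-3.4, 1.4, 8.6]
opening: 0.178
```

servo_tool:
  deltas:
    - [[0, 0, -0.01, 0], [0, 0, -0.02, 0], [0, 0, -0.03, 0], [0, 0, -0.03, 0], [0, 0, -0.03, 0]]

```text
time: 19.75
eef_pos: [0.5348, -0.1461, 0.0907]
tcp_rot: [0.434, 0.559, -0.434, 0.558]
contact_force: [-8.9, 3.8, 21.3]
opening: 0.176
```

```bash
python3 -c "
from h import *
s=get_state();print(s['contact_force'],s['eef_pos'],s['opening'])"
```

```text
[-8.88588154  3.80536946 21.25575598] [ 0.53482378 -0.14606094  0.09072763] 0.17577514588616028
```

servo_tool:
  deltas:
    - [[0, 0, 0.02, 0], [0, 0, 0.04, 0], [0, 0, 0.06, 0], [0, 0, 0.075, 0], [0, 0, 0.085, 0]]

```text
time: 20.25
eef_pos: [0.5339, -0.146, 0.0937]
tcp_rot: [0.434, 0.559, -0.434, 0.558]
contact_force: [-0.7, -0.6, -2.9]
opening: 0.178
```

Lifted 3 mm, with the noses starting to hold. I'll firm the tug slightly and hold it.

servo_tool:
  deltas:
    - [[0, 0, 0.006, 0], [0, 0, 0.008, 0], [0, 0, 0.008, 0], [0, 0, 0.008, 0], [0, 0, 0.008, 0]]

```text
time: 20.75
eef_pos: [0.5336, -0.1459, 0.0943]
tcp_rot: [0.434, 0.559, -0.434, 0.558]
contact_force: [-0.8, -0.4, -7.5]
opening: 0.175
```

servo_tool:
  deltas:
    - [[0, 0, 0, 0], [0, 0, 0, 0], [0, 0, 0, 0], [0, 0, 0, 0], [0, 0, 0, 0]]

```text
time: 21.25
eef_pos: [0.5336, -0.1458, 0.0944]
tcp_rot: [0.434, 0.559, -0.434, 0.558]
contact_force: [-1.1, -0.7, -10.4]
opening: 0.182
```

It's latched: it held 0.5 s against 6–9 N. Now I'll press it home again.

servo_tool:
  deltas:
    - [[0, 0, -0.03, 0], [0, 0, -0.05, 0], [0, 0, -0.07, 0], [0, 0, -0.085, 0], [0, 0, -0.09, 0]]

```text
time: 21.75
eef_pos: [0.5355, -0.1468, 0.0908]
tcp_rot: [0.434, 0.558, -0.434, 0.559]
contact_force: [-10.2, 2.0, 16.2]
opening: 0.176
```

servo_tool:
  deltas:
    - [[0, 0, 0, 0], [0, 0, 0, 0], [0, 0, 0, 0], [0, 0, 0, 0], [0, 0, 0, 0]]

```text
time: 22.25
eef_pos: [0.5355, -0.1469, 0.0908]
tcp_rot: [0.434, 0.558, -0.434, 0.559]
contact_force: [-8.8, 2.0, 13.9]
opening: 0.174
```

servo_tool:
  deltas:
    - [[0, 0, 0, 0], [0, 0, 0, 0], [0, 0, 0, 0], [0, 0, 0, 0], [0, 0, 0, 0]]
  claw: -0.1

```text
time: 22.75
eef_pos: [0.5344, -0.1461, 0.086]
tcp_rot: [0.434, 0.558, -0.434, 0.558]
contact_force: [0.3, -0.1, -0.3]
opening: 0.449
```

servo_tool:
  deltas:
    - [[0, 0, 0.1, 0], [0, 0, 0.3, 0], [0, 0, 0.5, 0], [0, 0, 0.75, 0], [0, 0, 1, 0]]

```text
time: 23.25
eef_pos: [0.5342, -0.146, 0.1876]
tcp_rot: [0.434, 0.558, -0.434, 0.558]
contact_force: [1.1, 0.0, 0.4]
opening: 0.448
```

servo_tool:
  deltas:
    - [[0, -0.2, 0.2, 0], [0, -0.4, 0.3, 0], [0, -0.6, 0.3, 0], [0, -0.8, 0.3, 0], [0, -1, 0.3, 0]]

```text
time: 23.75
eef_pos: [0.5341, -0.2472, 0.2163]
tcp_rot: [0.434, 0.558, -0.434, 0.558]
contact_force: [0.1, 0.7, -0.8]
opening: 0.453
```

servo_tool:
  deltas:
    - [[0, -0.2, 0, 0], [0, -0.4, 0, 0], [0, -0.6, 0, 0], [0, -0.8, 0, 0], [0, -0.9, 0, 0]]

```text
time: 24.25
eef_pos: [0.5341, -0.3384, 0.2159]
tcp_rot: [0.434, 0.558, -0.435, 0.558]
contact_force: [-0.0, 0.3, 0.1]
opening: 0.447
```

Run:
```python
from h import *
print(get_state()["time"],get_state()["contact_force"])
s=read_camera("side")[165:285,190:300];t=read_camera("top")[185:290,235:360]
im=np.zeros((480,790,3),np.uint8);S=cv2.resize(s,None,fx=4,fy=4,interpolation=3);T=cv2.resize(t,None,fx=2.8,fy=2.8,interpolation=3)
im[:480,:440]=S;im[:T.shape[0],440:440+T.shape[1]]=T;cv2.imwrite("pics/f.png",im)
for n,p in(("head top",.122),("unlatched",.139)):print(n,(proj("side",[.5339,-.1457,p])-[190,165]+.5)*4-.5,(proj("top",[.5339,-.1457,p])-[235,185]+.5)*2.8-.5+[440,0])
```

```text
24.25 [-0.0469491   0.28953536  0.09166938]
head top [249.81426854 220.83684712] [724.07933836 112.87300217]
unlatched [249.48845055 203.92027206] [726.82530574 109.41698973]
```

View pics/f.png

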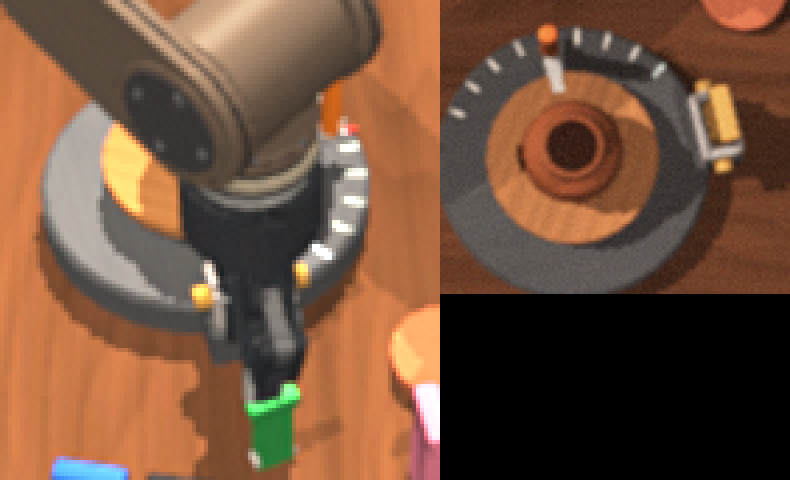

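The top view shows the post at the fifth tick, with four ticks on its right and the rest on its left. The head of the rest sits at (723,113), where a fully home rest should appear (724,113). The gripper is clear.

```bash
python3 -c "
from plant import *
print(sign_off())"
```

```text
the job is handed in; nothing more can be done
None
```

The job is done and handed in at about 24 s of the 70 s allowed.

- **Lever:** I moved it four notches counter-clockwise, one click at a time, stopping about 0.6 s in each notch. The pictures show the pointer going from the first tick to the fifth. The fingers stayed loosely either side of the post, so it could not run on.
- **Tool rest:** I took the brass rest from the caddy and pressed it home with about 21 N. In the tug check it lifted about 3.5 mm and held for over half a second. I then pressed it home again to the same height (TCP z 0.0908 m) with about 14 N and let go.
- **Tug force:** the pull crept up to about 9 N (10.4 N measured, including the rest's weight), more than the 4 N suggested. The rest did not come free.
- **Last look:** the top view shows the head where a fully home rest should be, though that view alone separates home from unlatched by only about 4 pixels. The side view of the holder was blocked by the arm, so seating rests mainly on the measured height and the tug. The gripper was clear, with no force on it. I saw no contact with the pot in any picture.

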